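Bring the red-capped tube to the top of the rotator

ROBOT

A 7-joint arm with a two-finger parallel gripper is mounted at the origin on the work surface. World frame = base frame: x ahead of the robot, y to its left, z up, the work surface at z = 0. Lengths are in m, angles in rad, forces in N, time in s.
With the tool pointing down it reaches from about 0.35 to 0.9 m from the base axis. Payload 7.2 kg.
Tool frame: the origin (TCP) lies midway between the tips of the shut fingers; the grasp point (between the pads) lies 19 mm behind it (arm.pinch_z is the distance from the TCP to the grasp point, in m); z points along the fingers, y is the line along which they close (so a half turn about z gives the same grasp; the last joint's range is limited). The gripper opens to 85 mm and grips with 20 to 120 N. Pads are 22 mm wide; open, the fingers measure 114 mm over their backs; the gripper's body (76 mm by 85 mm) begins 54 mm behind the grasp point. The pads swing forward as they close: fully open they stand 13 mm farther back than shut.
Start: joints at [1.062, 0.411, -0.013, 1.596, 0.006, 1.134, -0.082], TCP at [0.267, -0.565, 0.231] pointing down, gripper open.
Joint ranges: [-2.95, 2.95], [-0.29, 1.99], [-1.47, 1.44], [0.14, 2.54], [-1.03, 4.17], [0.13, 1.85], [-2.86, 2.86]. Speed limits (rad/s): [2.39, 2.39, 3.01, 3.01, 3.14, 3.14, 3.14].

INTERFACE

Orientations are given as a rotation vector (axis times angle).
In Python, from workcell import arm, viewer gives the robot as it stands.
- The arm moves only by the tool send_rows, never from a script. Its argument "deltas" is a list of rows, each an object with "slide": the shift along the tool's x, y, z in m, a list of three; "twist": the turn, a rotation vector about the tool's x, y, z in degrees, a list of three; "hand": the finger opening in m, from 0 to 0.0854. A call has 1 to 10 rows; each row shifts and turns the commanded pose from where the row before left it, along the tool's axes as they then stand; what a row does not reach is not made up. A row lasts 1/8 s, in which the tool goes at most 62.5 mm and 10.7 degrees, less where a joint would pass 70% of its speed; a pose out of reach is approached as far as the arm can. A call is refused whole if a number of a shift passes 0.0625 or a number of a turn 10.7, either way. A call with a gripper value outside its range is refused whole. The fingers move at their own pace and stop on an object; "squeeze" is the grip in N (left out, the last holds). Time passes only in rows, so rows that do not move let the fingers close. It gives the time, the measured TCP pose, the force, the opening and the grip force at its end, in the units of the state.
- arm.get_obs(): the state, without advancing time (a new reading comes with each control period).
- viewer.read_camera(name): name is "side" or "top" or "wrist"; returns a dict with "frame" (400x640x3 uint8, red, green, blue), "fov_y" (degrees; the focal length in pixels is half the picture's height over the tangent of half this angle, whatever the lens; pixels are square), "cx", "cy" (the principal point, pixels), "R" (3x3) and "t" (3): a world point X has camera coordinates R X + t. Camera axes: x right, y down, z forward; pixel columns grow to the right and rows downward; lengths in m; the calibration is good to about 2 mm. The wrist camera is an equidistant fisheye: a pixel r from the principal point sees the ray r / f radians off the axis. A picture is of the moment at which its call begins. There is no depth.
- arm.close_job(): hands the job in; it is judged then, once.
The state is a dict: "time": time; "qpos": joint angles; "qvel": joint speeds; "effort": joint torques, N m; "ee_pos": TCP position; "tcp_rot": TCP orientation; "wrist_force": force on the tool from outside, world axes, zero at the start; "ft_torque": the same for the moment, N m; "opening": finger opening in m; "grip_force": force on a finger pad.
Only numpy, scipy, OpenCV 4.12 (cv2) and the standard library are available. Lean on these libraries where they do the work, as an engineer would, in place of code of your own. Each camera call takes 0.05 s, during which the arm holds its last target. There are 200 camera calls.

TASK

Turn the wheel of the tube rotator by pushing its spokes round, one after another, with a fingertip or the outside of the fingers, until the red spoke with its red-capped tube points straight up, and leave the wheel at rest there. Only push, gently: do not pinch any spoke or tube, do not send the wheel spinning, do not lift or shove the rotator, and leave everything else on the counter where it stands.

Things in the scene. Friction and masses are not known exactly. Their poses are not given: they have to be found in the camera images.
- rotator: White tube rotator, loose on the counter, about 4 kg. Origin: centre of its underside; z up; x points from its drive housing to its wheel, roughly away from the arm (within 25 degrees). Base plate 200 (x) x 170 (y) x 22 mm; housing at x -93 to -7 mm, 110 mm wide, 190 mm high. The wheel stands upright in the plane x = +60 mm, axle along x, 168 mm above the counter.
- hub (a point): Centre of the wheel, on the axle, at (60, 0, 168) mm of the rotator, with the rotator's axes. Grey hub, radius 26 mm, five equal straight spokes 72 degrees apart, no rim. A spoke is a channel 20 mm wide across the direction of turning, 24 mm along the axle, reaching 125 mm from the axle; it holds one tube lying along it, cap outwards. One spoke is red with a red cap, the rest aluminium with blue.
- wheel (a joint): Wheel angle a about the rotator's x axis (rad). Turns both ways without stops; every multiple of 2 pi is the red tube straight up. At a the red tube points along (0, -sin a, cos a) of the rotator: positive leans it to -y. The wheel is balanced, stays where it is left and turns with light friction (0.12 N m: 1 to 2 N at a spoke).
- red_tip (a point): Outer end of the red cap, 127 mm from the axle; its z axis points outwards along the red tube.
- cheeks_cw: Thin metal plates (105 mm long) forming one side of every spoke: on a spoke that points up, its -y side (rotator axes). Pushing them from outside turns the wheel to smaller joint values. Origin on the axle.
- cheeks_ccw: Metal plates forming the other side of every spoke: on a spoke that points up, its +y side. Pushing them from outside turns the wheel to larger joint values. Origin on the axle.
- jar: Bystander: small specimen jar with yellow cap, 48 mm across, 60 mm high, standing beside the wheel; origin under its centre.
- reagent: Bystander: small bottle with green cap, 44 mm across, 75 mm high, standing beside the wheel; origin under its centre.
- rack: Bystander: blue tube rack with five blue-capped tubes, 60 x 160 mm, 88 mm high; origin under its centre.
- tray: Bystander: open green tray, 130 x 100 x 30 mm; origin under its centre.
- cup: Bystander: white cup, 72 mm across, 80 mm high; origin under its centre.
- slidebox: Bystander: orange slide box, 90 x 80 x 35 mm; origin under its centre.

How it is judged:
By the outcome, as a careful person would: the job done as asked, in the order asked, and still so for the second after the job is handed in, with the robot touching nothing.
It also fails if it takes over 58 s, if anything falls off the work surface, if the arm or the gripper's body presses on something with over 40 N, if the wrist force passes 120 N, or if a joint passes its speed limit or range.

## Working session

There is one attempt and no reset: what is moved stays moved. The work goes in short steps, Python scripts to look and compute and a tool call to move; the robot and the scene stay as the last step left them, time stands still between calls to the robot, and variables do not carry over. Pictures are saved under pics/ and viewed, at most 10 in all, crops included, and the job is handed in when it is done.

Besides the shell and the picture viewer there is one more tool, called after "Emit:" as name(argument=value, ...), one argument or row to a line, values as JSON. send_rows: Moves the arm, as the interface text tells. Its arguments: {"type":"object","properties":{"deltas":{"type":"array","items":{"type":"object","properties":{"slide":{"type":"array","items":{"type":"number"}},"twist":{"type":"array","items":{"type":"number"}},"hand":{"type":"number"}}}},"squeeze":{"type":"number"}},"required":["deltas"]}

```bash
mkdir -p pics; ls; python3 - <<'E'
from workcell import arm, viewer
import cv2, pickle
d={}
for n in ("side","top","wrist"):
    c=viewer.read_camera(n); d[n]=c
    cv2.imwrite(f"pics/{n}0.png",c["frame"][:,:,::-1])
    print(n,c["fov_y"],c["cx"],c["cy"],c["R"],c["t"])
pickle.dump(d,open("cams0.pkl","wb"))
o=arm.get_obs();print(o)
E
```

```text
pics
side 42.11785636470255 314.6391928775932 194.65218617651433 [[-0.47669986  0.8789255   0.01572318]
 [ 0.54344822  0.30871268 -0.78061547]
 [-0.69095679 -0.36357455 -0.62481378]] [ 0.26187809 -0.16312945  2.00349958]
top 45.861037597254274 327.1011633718706 194.31671440780326 [[ 0.02377353 -0.99971103 -0.00355992]
 [-0.98046437 -0.02262006 -0.19539177]
 [ 0.19525478  0.00813552 -0.98071881]] [0.01681054 0.57674021 1.68377831]
wrist 65.70646984690485 319.62021736663814 201.57887222744392 [[ 4.25895433e-01 -9.04772340e-01 -3.05949615e-04]
 [-8.71623644e-01 -4.10382289e-01  2.68064544e-01]
 [-2.42662941e-01 -1.13900792e-01 -9.63400906e-01]] [-0.62501302 -0.03352007  0.37847788]
{'time': 0.15, 'qpos': array([ 1.06184059,  0.41173783, -0.0127138 ,  1.59678407,  0.00561945,
        1.13432625, -0.08220033]), 'qvel': array([-0.00195533, -0.00085894, -0.0010524 , -0.0017794 ,  0.00082272,
        0.00132529, -0.00212653]), 'effort': array([ 1.69433133e-03, -6.01031828e+01,  6.82869069e-01, -2.99643803e+01,
        1.38628672e-02,  7.85968354e-03,  1.35782491e-05]), 'ee_pos': array([ 0.26645495, -0.5649624 ,  0.23066048]), 'tcp_rot': array([-3.06446593e+00, -6.86542929e-01,  5.73375741e-04]), 'wrist_force': array([ 0.02892729, -0.66868763, -0.13296113]), 'ft_torque': array([-0.02224685, -0.02253363,  0.02127239]), 'grip_force': 0.0, 'opening': 0.08563375522222111}
```

View pics/side0.png

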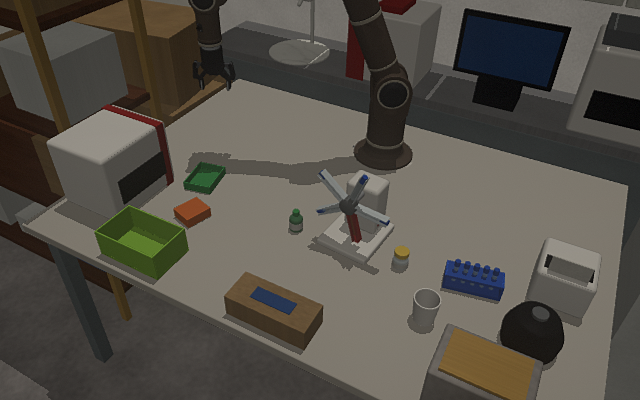

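View pics/top0.png

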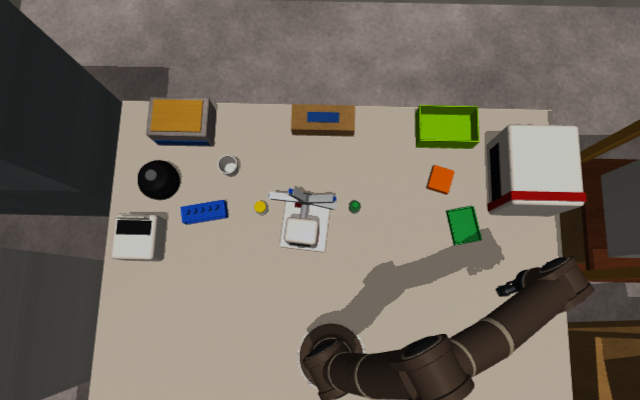

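The side view shows the wheel hub near (348,205), with the red spoke pointing down to about (355,240). The top view shows the rotator at about (303,220), the jar at (261,207) and the reagent at (355,206). I'll enlarge both to fit the pose.

```bash
python3 - <<'E'
import pickle,cv2,numpy as np
d=pickle.load(open("cams0.pkl","rb"))
a=cv2.resize(d["side"]["frame"][155:280,290:420],None,fx=4.2,fy=4.2,interpolation=cv2.INTER_CUBIC)[:,:,::-1]
b=cv2.resize(d["top"]["frame"][180:260,250:370],None,fx=4.2,fy=4.2,interpolation=cv2.INTER_CUBIC)[:,:,::-1]
b=cv2.resize(d["top"]["frame"][180:260,262:322],None,fx=4.2,fy=4.2,interpolation=cv2.INTER_CUBIC)[:,:,::-1]
h=max(a.shape[0],b.shape[0]);p=lambda x:cv2.copyMakeBorder(x,0,h-x.shape[0],0,0,0)
o=np.hstack([p(a),p(b)]);print(o.shape);cv2.imwrite("pics/crop0.png",o)
E
```

```text
(525, 798, 3)
```

View pics/crop0.png

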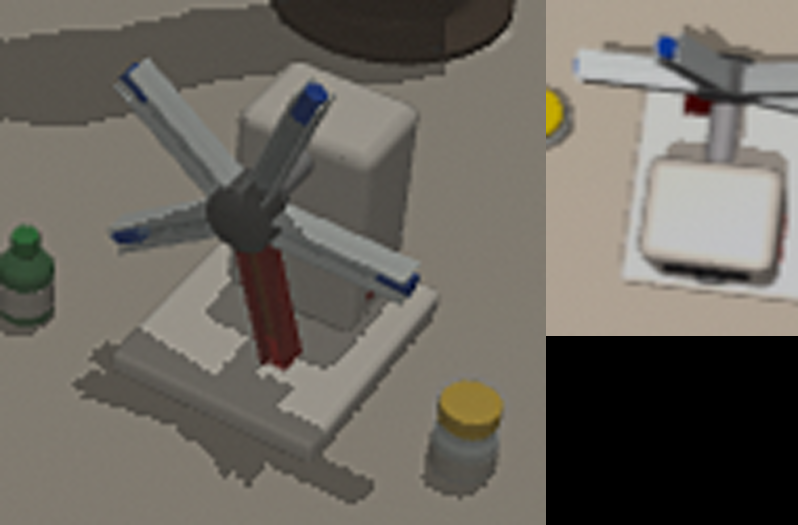

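The crop shows the red tip at (280,362) and the other caps at (406,283), (315,98), (133,75) and (123,236). The base plate corners are at (310,455), (437,293) and (115,350). I'll fit the pose to these points.

```bash
cat > h.py <<'E'
import numpy as np
from scipy.optimize import least_squares
def f(c): return 200/np.tan(np.radians(c["fov_y"])/2)
def proj(c,X):
    p=np.atleast_2d(X)@np.array(c["R"]).T+c["t"]
    return f(c)*p[:,:2]/p[:,2:]+[c["cx"],c["cy"]]
def rot(p): # rotator x,y,yaw -> R,t
    c,s=np.cos(p[2]),np.sin(p[2]); return np.array([[c,-s,0],[s,c,0],[0,0,1]]),np.array([p[0],p[1],0])
def tips(a,r=.126):
    k=a+np.radians(72)*np.arange(5); return np.c_[0*k+.06,-r*np.sin(k),.168+r*np.cos(k)]
def W(p,X): R,t=rot(p); return np.atleast_2d(X)@R.T+t
def onplane(c,uv,z):
    d=np.array(c["R"]).T@np.r_[(np.array(uv)-[c["cx"],c["cy"]])/f(c),1]; o=-np.array(c["R"]).T@c["t"]
    return o+d*(z-o[2])/d[2]
E
python3 - <<'E'
from h import *; import pickle
d=pickle.load(open("cams0.pkl","rb")); S,T=d["side"],d["top"]
s=lambda l:np.array(l)/4.2+[290,155]-.4
st=s([(280,362),(406,283),(315,98),(133,75),(123,236)])
sc=s([(316,434),(437,293),(115,350)]); C=np.array([(.1,.085,.022),(-.1,.085,.022),(.1,-.085,.022)])
tt=(np.array([(579,63),(666,47)])-[546,0])/4.2+[262,180]-.4; tk=[1,2]
tc=(np.array([(627,280)])-[546,0])/4.2+[262,180]-.4; Ct=np.array([(-.1,.085,.022)])
def res(q):
    tp=W(q,tips(q[3]))
    return np.vstack([proj(S,tp)-st,proj(S,W(q,C))-sc,proj(T,tp[tk])-tt,proj(T,W(q,Ct))-tc]).ravel()
for a0 in (3.1,2.8,3.4):
    r=least_squares(res,[.6,0,0,a0],loss="soft_l1"); print(r.x,r.cost)
print(np.degrees(r.x[2:])); print(res(r.x).reshape(-1,2).round(1))
J=r.jac;print(np.sqrt(np.diag(np.linalg.inv(J.T@J))))
q=r.x;print("hub",W(q,[.06,0,.168]));print("tips",W(q,tips(q[3])).round(3))
print("jar",onplane(S,s([(470,395)])[0],.06),onplane(T,(261,207),.06)); print("reag",onplane(S,s([(26,237)])[0],.075),onplane(T,(355,206),.075))
np.save("q.npy",q)
E
```

```text
[ 0.47785633  0.10729467 -0.07993678  3.42362271] 8.319842167280719
[ 0.47785632  0.10729468 -0.07993687  3.42362264] 8.319842167290886
[ 0.47785633  0.10729467 -0.07993663  3.42362259] 8.319842167322058
[ -4.58003165 196.15912502]
[[ 0.5 -0.5]
 [ 1.9  0.4]
 [ 0.6 -1.1]
 [-1.  -0.8]
 [-1.  -0.3]
 [-0.5  3.1]
 [ 1.1 -1.2]
 [-1.4  0.6]
 [ 0.1  0.4]
 [ 0.5 -0.6]
 [-1.1 -0.2]]
[0.00168519 0.00163451 0.0159104  0.01405613]
hub [[0.53766474 0.10250357 0.168     ]]
tips [[ 0.54   0.137  0.047]
 [ 0.548  0.228  0.164]
 [ 0.541  0.145  0.287]
 [ 0.53   0.003  0.245]
 [ 0.529 -0.001  0.097]]
jar [0.52110398 0.270462   0.06      ] [0.52271001 0.27087633 0.06      ]
reag [ 0.5419664  -0.07174914  0.075     ] [ 0.5317571  -0.07195101  0.075     ]
```

The fit puts the hub at (0.538, 0.103, 0.168) with a ≈ 196°. The plan is about +164°, pushing three spokes in turn over the top. First I'll lift, shut the fingers and travel across.

Emit:
send_rows(
  deltas=[
    {"slide": [0,0,-0.04],"hand": 0},
    {"slide": [0,0,-0.04],"hand": 0},
    {"slide": [0,0,-0.05],"hand": 0},
    {"slide": [0,0,-0.04],"hand": 0},
    {"slide": [0.036,-0.036,0],"hand": 0},
    {"slide": [0.036,-0.036,0],"hand": 0},
    {"slide": [0.036,-0.036,0],"hand": 0},
    {"slide": [0.036,-0.036,0],"hand": 0},
    {"slide": [0.036,-0.036,0],"hand": 0},
    {"slide": [0.036,-0.036,0],"hand": 0},
  ],
  squeeze=20,
)

```text
validation failed for argument at $.de...
```

Emit:
send_rows(
  deltas=[
    {"slide": [0.036,-0.036,0],"hand": 0},
    {"slide": [0.036,-0.036,0],"hand": 0},
    {"slide": [0.036,-0.036,0],"hand": 0},
    {"slide": [0.036,-0.036,0],"hand": 0},
    {"slide": [0.036,-0.036,0],"hand": 0},
    {"slide": [0.036,-0.036,0],"hand": 0},
    {"slide": [0.036,-0.036,0],"hand": 0},
    {"slide": [0.036,-0.036,0],"hand": 0},
    {"slide": [0.036,-0.036,0],"hand": 0},
    {"slide": [0.036,-0.036,0],"hand": 0},
  ],
)

```text
validation failed for argument at $.de...
```

Emit:
send_rows(
  deltas=[
    {"twist": [0,0,10],"hand": 0},
    {"twist": [0,0,10],"hand": 0},
    {"twist": [0,0,9.8],"hand": 0},
    {"twist": [-10,0,0],"hand": 0},
    {"twist": [-10,0,0],"hand": 0},
    {"hand": 0},
    {"hand": 0},
  ],
)

```text
validation failed for argument at $.de...
```

```bash
cat >> h.py <<'E'
from scipy.spatial.transform import Rotation as Ro
def rel(theta_deg,rho,d,q=None):
    """slide (tool axes) and twist (deg) from now to pose parallel to spoke theta, at radius rho, d on its ccw side"""
    from workcell import arm
    o=arm.get_obs(); q=np.load("q.npy") if q is None else q; R,_=rot(q); t=np.radians(theta_deg)
    p=W(q,np.array([.06,0,.168])+rho*np.array([0,-np.sin(t),np.cos(t)])+d*np.array([0,np.cos(t),np.sin(t)]))[0]
    Rt=R@Ro.from_euler('x',theta_deg,degrees=True).as_matrix()@np.diag([1,-1,-1])
    Rc=Ro.from_rotvec(o["tcp_rot"]).as_matrix()
    L=R.T@(o["ee_pos"]-W(q,[.06,0,.168])[0])
    print("t",round(o["time"],2),"pos",o["ee_pos"].round(4),"F",o["wrist_force"].round(1),"hub-rel",L.round(4))
    print("slide",(Rc.T@(p-o["ee_pos"])).round(4),"twist",np.degrees(Ro.from_matrix(Rc.T@Rt).as_rotvec()).round(1))
    return o
E
python3 - <<'E'
from h import *
o=rel(-20,.17,.05); print(o["qpos"].round(2),o["opening"])
from workcell import viewer; import cv2
a=viewer.read_camera("side")["frame"][40:290,200:460]
cv2.imwrite("pics/s1.png",cv2.resize(a,None,fx=2.2,fy=2.2,interpolation=2)[:,:,::-1])
E
```

```text
t 0.15 pos [ 0.2665 -0.565   0.2307] F [ 0.  -0.7 -0.1] hub-rel [-0.217  -0.687   0.0627]
slide [ 0.5824 -0.5792 -0.0793] twist [-19.6  -5.2  29.5]
[ 1.06  0.41 -0.01  1.6   0.01  1.13 -0.08] 0.08563375522222111
```

View pics/s1.png

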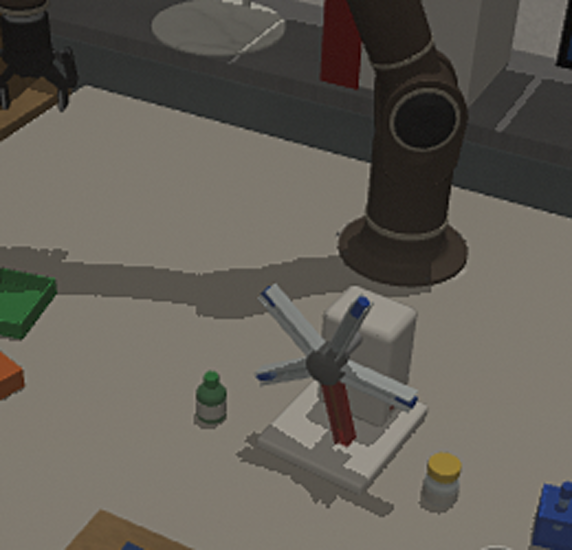

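The picture shows that nothing has moved: all three calls were refused, probably because every row needs all three fields. I'll resend them complete.

Emit:
send_rows(
  deltas=[
    {"slide": [0,0,-0.04],"twist": [0,0,0],"hand": 0},
    {"slide": [0,0,-0.04],"twist": [0,0,0],"hand": 0},
    {"slide": [0,0,-0.05],"twist": [0,0,0],"hand": 0},
    {"slide": [0,0,-0.04],"twist": [0,0,0],"hand": 0},
    {"slide": [0.036,-0.036,0],"twist": [0,0,0],"hand": 0},
    {"slide": [0.036,-0.036,0],"twist": [0,0,0],"hand": 0},
    {"slide": [0.036,-0.036,0],"twist": [0,0,0],"hand": 0},
    {"slide": [0.036,-0.036,0],"twist": [0,0,0],"hand": 0},
  ],
  squeeze=20,
)

```text
time: 1.2
ee_pos: [0.3357, -0.3719, 0.4012]
tcp_rot: [3.065, 0.687, -0.0]
wrist_force: [0.8, -0.5, -0.3]
opening: -0.0004
grip_force: 0.0
```

Emit:
send_rows(
  deltas=[
    {"slide": [0.036,-0.036,0],"twist": [0,0,0],"hand": 0},
    {"slide": [0.036,-0.036,0],"twist": [0,0,0],"hand": 0},
    {"slide": [0.036,-0.036,0],"twist": [0,0,0],"hand": 0},
    {"slide": [0.036,-0.036,0],"twist": [0,0,0],"hand": 0},
    {"slide": [0.036,-0.036,0],"twist": [0,0,0],"hand": 0},
    {"slide": [0.036,-0.036,0],"twist": [0,0,0],"hand": 0},
    {"slide": [0.036,-0.036,0],"twist": [0,0,0],"hand": 0},
    {"slide": [0.036,-0.036,0],"twist": [0,0,0],"hand": 0},
    {"slide": [0.036,-0.036,0],"twist": [0,0,0],"hand": 0},
    {"slide": [0.036,-0.036,0],"twist": [0,0,0],"hand": 0},
  ],
)

```text
time: 2.45
ee_pos: [0.5077, 0.1069, 0.4013]
tcp_rot: [3.066, 0.686, 0.0]
wrist_force: [0.2, -0.1, 0.3]
opening: 0.0
grip_force: 0.0
```

Emit:
send_rows(
  deltas=[
    {"slide": [0.036,-0.036,0],"twist": [0,0,0],"hand": 0},
    {"slide": [0.036,-0.036,0],"twist": [0,0,0],"hand": 0},
    {"slide": [0,0,0],"twist": [0,0,10],"hand": 0},
    {"slide": [0,0,0],"twist": [0,0,10],"hand": 0},
    {"slide": [0,0,0],"twist": [0,0,9.8],"hand": 0},
    {"slide": [0,0,0],"twist": [-10,0,0],"hand": 0},
    {"slide": [0,0,0],"twist": [-10,0,0],"hand": 0},
    {"slide": [0,0,0],"twist": [0,0,0],"hand": 0},
    {"slide": [0,0,0],"twist": [0,0,0],"hand": 0},
  ],
)

```text
time: 3.58
ee_pos: [0.542, 0.2013, 0.401]
tcp_rot: [2.792, -0.111, -0.02]
wrist_force: [-0.1, -0.3, -0.3]
opening: 0.0001
grip_force: 0.0
```

```bash
python3 - <<'E'
from h import *
o=rel(-20,.17,.05); print(o["qpos"].round(2),o["opening"])
E
```

```text
t 3.58 pos [0.542  0.2013 0.401 ] F [-0.1 -0.3 -0.3] hub-rel [-0.0036  0.0989  0.233 ]
slide [ 0.0036 -0.0367  0.0828] twist [-0.1  0.   0. ]
[-0.24  0.41 -0.54  1.3   0.44  1.74 -2.4 ] 0.00012486955178281234
```

Emit:
send_rows(
  deltas=[
    {"slide": [0.004,-0.037,0.02],"twist": [0,0,0],"hand": 0},
    {"slide": [0,0,0.03],"twist": [0,0,0],"hand": 0},
    {"slide": [0,0,0.033],"twist": [0,0,0],"hand": 0},
    {"slide": [0,0,0.03],"twist": [0,0,0],"hand": 0},
    {"slide": [0,0,0.03],"twist": [0,0,0],"hand": 0},
    {"slide": [0,0,0.02],"twist": [0,0,0],"hand": 0},
    {"slide": [0,0,0],"twist": [0,0,0],"hand": 0},
    {"slide": [0,0,0],"twist": [0,0,0],"hand": 0},
  ],
)

```text
time: 4.58
ee_pos: [0.5449, 0.1798, 0.2369]
tcp_rot: [2.792, -0.114, -0.017]
wrist_force: [1.2, 0.6, 0.3]
opening: 0.0001
grip_force: 0.0
```

```bash
python3 - <<'E'
from h import *
o=rel(-20,.09,.025); print(o["qpos"].round(2))
from workcell import viewer; import cv2
a=viewer.read_camera("side")["frame"][90:270,260:440]
cv2.imwrite("pics/s2.png",cv2.resize(a,None,fx=3,fy=3,interpolation=2)[:,:,::-1])
E
```

```text
t 4.58 pos [0.5449 0.1798 0.2369] F [1.2 0.6 0.3] hub-rel [0.001  0.0776 0.0689]
slide [-0.001   0.0244  0.0012] twist [-0.1 -0.1 -0.1]
[-0.2   0.49 -0.53  1.58  0.49  1.42 -2.5 ]
```

View pics/s2.png

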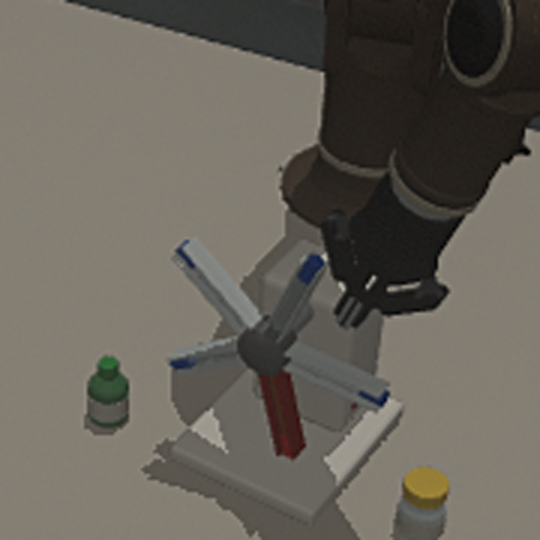

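The fingertip sits clear of the upper spoke on its +y side, with the tip near (350,315). The finger knuckles stick out and come near the cap at (312,265), so I'll contact a little farther out (r ≈ 102 mm).

Emit:
send_rows(
  deltas=[
    {"slide": [0,0,-0.011],"twist": [0,0,0],"hand": 0},
    {"slide": [0,0.01,0],"twist": [0,0,0],"hand": 0},
    {"slide": [0,0.008,0],"twist": [0,0,0],"hand": 0},
    {"slide": [0,0.006,0],"twist": [0,0,0],"hand": 0},
    {"slide": [0,0.0072,-0.0013],"twist": [4,0,0],"hand": 0},
    {"slide": [0,0.0072,-0.0013],"twist": [4,0,0],"hand": 0},
    {"slide": [0,0.0072,-0.0013],"twist": [4,0,0],"hand": 0},
    {"slide": [0,0.0072,-0.0013],"twist": [4,0,0],"hand": 0},
  ],
)

```text
time: 5.62
ee_pos: [0.5404, 0.1349, 0.2663]
tcp_rot: [3.072, -0.122, -0.003]
wrist_force: [-0.9, 0.8, 0.4]
opening: 0.0002
grip_force: 0.5
```

```bash
python3 - <<'E'
from h import *
o=rel(-4,.102,.025); print(o["qpos"].round(2))
from workcell import viewer; import cv2
a=viewer.read_camera("side")["frame"][90:270,260:440]
cv2.imwrite("pics/s3.png",cv2.resize(a,None,fx=3.3,fy=3.3,interpolation=2)[:,:,::-1])
E
```

```text
t 5.62 pos [0.5404 0.1349 0.2663] F [-0.9  0.8  0.4] hub-rel [0.0002 0.0325 0.0983]
slide [-0.0002  0.0005 -0.0017] twist [-0.1 -0.   0. ]
[ 0.08  0.34 -0.58  1.67  0.26  1.23 -2.22]
```

View pics/s3.png

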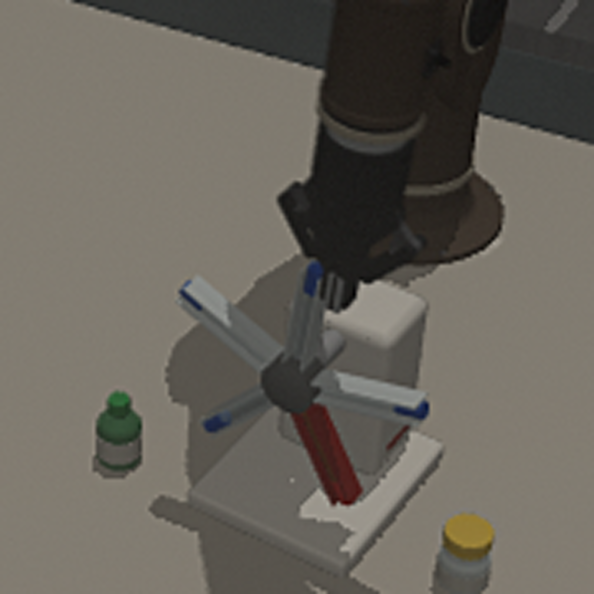

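The fingertip, near (340,295), bears on the upper spoke and the wheel is turning, with the red tip now at (347,500). I'll continue round to about +40°.

Emit:
send_rows(
  deltas=[
    {"slide": [0,0.0072,-0.0013],"twist": [4,0,0],"hand": 0},
    {"slide": [0,0.0072,-0.0013],"twist": [4,0,0],"hand": 0},
    {"slide": [0,0.0072,-0.0013],"twist": [4,0,0],"hand": 0},
    {"slide": [0,0.0072,-0.0013],"twist": [4,0,0],"hand": 0},
    {"slide": [0,0.0072,-0.0013],"twist": [4,0,0],"hand": 0},
    {"slide": [0,0.0072,-0.0013],"twist": [4,0,0],"hand": 0},
    {"slide": [0,0.0072,-0.0013],"twist": [4,0,0],"hand": 0},
    {"slide": [0,0.0072,-0.0013],"twist": [4,0,0],"hand": 0},
    {"slide": [0,0.0072,-0.0013],"twist": [4,0,0],"hand": 0},
    {"slide": [0,0.0055,-0.001],"twist": [3,0,0],"hand": 0},
  ],
)

```text
time: 6.92
ee_pos: [0.5347, 0.0648, 0.2617]
tcp_rot: [-2.528, 0.101, -0.03]
wrist_force: [0.2, -0.1, 0.5]
opening: 0.0002
grip_force: 0.5
```

Emit:
send_rows(
  deltas=[
    {"slide": [0,0,0],"twist": [0,0,0],"hand": 0},
    {"slide": [0,-0.01,0],"twist": [0,0,0],"hand": 0},
    {"slide": [0,-0.005,-0.03],"twist": [0,0,0],"hand": 0},
    {"slide": [0,0,-0.05],"twist": [0,0,0],"hand": 0},
    {"slide": [0,0,-0.02],"twist": [0,0,0],"hand": 0},
  ],
)

```text
time: 7.55
ee_pos: [0.5322, 0.0207, 0.3554]
tcp_rot: [-2.532, 0.098, -0.036]
wrist_force: [-0.3, 0.3, -0.3]
opening: 0.0001
grip_force: 0.0
```

```bash
python3 - <<'E'
from h import *
o=rel(-35,.19,.05); print(o["qpos"].round(2))
from workcell import viewer; import cv2
a=viewer.read_camera("side")["frame"][90:270,260:440]
cv2.imwrite("pics/s4.png",cv2.resize(a,None,fx=3.3,fy=3.3,interpolation=2)[:,:,::-1])
E
```

```text
t 7.55 pos [0.5322 0.0207 0.3554] F [-0.3  0.3 -0.3] hub-rel [ 0.001  -0.082   0.1874]
slide [-0.0009 -0.1558  0.1822] twist [-69.8  -0.2   0.1]
[ 0.79  0.3  -0.68  1.67 -0.44  1.29 -1.39]
```

View pics/s4.png

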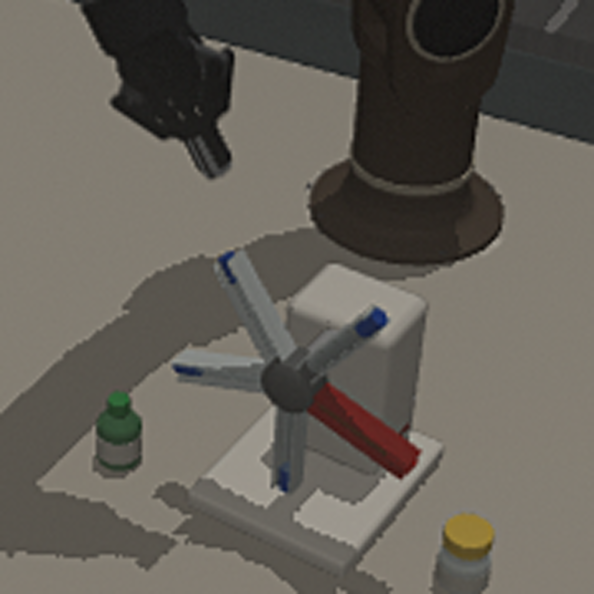

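The wheel has turned and is at rest. Cap ends are now at red (405,462), (377,318), (228,262), (182,370) and (286,482), so I'll refit.

```bash
python3 - <<'E'
from h import *; import pickle
d=pickle.load(open("cams0.pkl","rb")); S=d["side"]; q=np.load("q.npy")
A=np.array([(280,362),(406,283),(315,98),(133,75),(123,236)])/4.2+[290,155]-.4
B=np.array([(405,462),(377,318),(228,262),(182,370),(286,482)])/3.3+[260,90]-.4
D=np.array([(312,268),None,None,None,None],object)
sg=np.array([.004,.004,.03])
def res(v): return np.r_[(proj(S,W(v,tips(v[3])))-A).ravel(),(proj(S,W(v,tips(v[4])))-B).ravel(),(v[:3]-q[:3])/sg]
r=least_squares(res,[*q,4.4],loss="soft_l1"); print(r.x,np.degrees(r.x[2:])); print(r.fun[:20].reshape(-1,2).round(1))
B1=lambda v:(proj(S,W(q,tips(v[0])))-B).ravel()
print(np.degrees(least_squares(B1,[4.4]).x))
rel(-45,.19,.05)
E
```

```text
[ 0.47904025  0.10807227 -0.09871823  3.42979394  4.40881829] [ -5.65613801 196.51271713 252.60668063]
[[ 0.4 -0.1]
 [ 1.3  0.9]
 [-0.1 -0.9]
 [-1.  -0.9]
 [-0.8 -0.2]
 [ 2.1  1.6]
 [ 0.2 -0.2]
 [-0.9 -1.4]
 [-0.8 -1. ]
 [ 0.4  1.7]]
[252.25041557]
t 7.6 pos [0.5327 0.0195 0.3565] F [ 0.6 -1.2  1.7] hub-rel [ 0.0017 -0.0831  0.1885]
slide [-0.0022 -0.1565  0.2178] twist [-79.8  -0.3  -0. ]
```

a ≈ 252.4°, so 107.6° remain, and the next spoke stands at -35.6°. I'll swing back around it, clear of the tips.

Emit:
send_rows(
  deltas=[
    {"slide": [0,-0.0243,0.0064],"twist": [-7,0,0],"hand": 0},
    {"slide": [0,-0.0243,0.0064],"twist": [-7,0,0],"hand": 0},
    {"slide": [0,-0.0243,0.0064],"twist": [-7,0,0],"hand": 0},
    {"slide": [0,-0.0243,0.0064],"twist": [-7,0,0],"hand": 0},
    {"slide": [0,-0.0243,0.0064],"twist": [-7,0,0],"hand": 0},
    {"slide": [0,-0.0243,0.0064],"twist": [-7,0,0],"hand": 0},
    {"slide": [0,-0.0243,0.0064],"twist": [-7,0,0],"hand": 0},
    {"slide": [0,-0.0243,0.0064],"twist": [-7,0,0],"hand": 0},
    {"slide": [0,-0.0243,0.0064],"twist": [-7,0,0],"hand": 0},
    {"slide": [0,-0.0243,0.0064],"twist": [-7,0,0],"hand": 0},
  ],
)

```text
time: 8.85
ee_pos: [0.5491, 0.2542, 0.3064]
tcp_rot: [2.527, -0.097, -0.027]
wrist_force: [-6.5, -8.9, 9.0]
opening: 0.0
grip_force: 0.0
```

Emit:
send_rows(
  deltas=[
    {"slide": [0,-0.01,0],"twist": [0,0,0],"hand": 0},
    {"slide": [0,0,0],"twist": [0,0,0],"hand": 0},
  ],
)

```text
time: 9.1
ee_pos: [0.5497, 0.2608, 0.3005]
tcp_rot: [2.53, -0.097, -0.031]
wrist_force: [-0.2, -1.1, 0.4]
opening: 0.0001
grip_force: 0.0
```

```bash
python3 - <<'E'
from h import *
o=rel(-36,.102,.045); print(o["qpos"].round(2))
E
```

```text
t 9.1 pos [0.5497 0.2608 0.3005] F [-0.2 -1.1  0.4] hub-rel [-0.0007  0.1587  0.1325]
slide [0.0005 0.0073 0.0984] twist [-1.  -0.1  0.1]
[-0.43  0.65 -0.56  1.26  0.64  1.85 -2.62]
```

Emit:
send_rows(
  deltas=[
    {"slide": [0,-0.003,0.03],"twist": [0,0,0],"hand": 0},
    {"slide": [0,0,0.03],"twist": [0,0,0],"hand": 0},
    {"slide": [0,0,0.038],"twist": [0,0,0],"hand": 0},
    {"slide": [0,0,0],"twist": [0,0,0],"hand": 0},
  ],
)

```text
time: 9.6
ee_pos: [0.5465, 0.2018, 0.2193]
tcp_rot: [2.527, -0.107, -0.033]
wrist_force: [-0.2, -0.3, -0.3]
opening: 0.0001
grip_force: 0.0
```

```bash
python3 - <<'E'
from h import *
o=rel(-35,.102,.023); print(o["qpos"].round(3))
E
```

```text
t 9.6 pos [0.5465 0.2018 0.2193] F [-0.2 -0.3 -0.3] hub-rel [0.0009 0.0997 0.0513]
slide [-0.0008  0.0293 -0.0027] twist [ 0.1  0.1 -0.2]
[-0.342  0.654 -0.553  1.466  0.658  1.666 -2.668]
```

Emit:
send_rows(
  deltas=[
    {"slide": [0,0.01,-0.003],"twist": [0,0,0],"hand": 0},
    {"slide": [0,0.01,0],"twist": [0,0,0],"hand": 0},
    {"slide": [0,0.008,0],"twist": [0,0,0],"hand": 0},
    {"slide": [0,0.0054,-0.001],"twist": [3,0,0],"hand": 0},
    {"slide": [0,0.0072,-0.0013],"twist": [4,0,0],"hand": 0},
    {"slide": [0,0.0072,-0.0013],"twist": [4,0,0],"hand": 0},
    {"slide": [0,0.0072,-0.0013],"twist": [4,0,0],"hand": 0},
    {"slide": [0,0.0072,-0.0013],"twist": [4,0,0],"hand": 0},
    {"slide": [0,0.0072,-0.0013],"twist": [4,0,0],"hand": 0},
    {"slide": [0,0.0072,-0.0013],"twist": [4,0,0],"hand": 0},
  ],
)

```text
time: 10.85
ee_pos: [0.5413, 0.1444, 0.2654]
tcp_rot: [3.003, -0.118, -0.006]
wrist_force: [-0.1, 0.9, 0.1]
opening: 0.0002
grip_force: 0.6
```

```bash
python3 - <<'E'
from h import *
o=rel(-8,.102,.023); print(o["qpos"].round(3))
E
```

```text
t 10.85 pos [0.5413 0.1444 0.2654] F [-0.1  0.9  0.1] hub-rel [0.0003 0.0421 0.0974]
slide [-0.0003  0.0051  0.0003] twist [-0.2 -0.1  0.1]
[ 0.09   0.386 -0.681  1.641  0.364  1.298 -2.33 ]
```

Emit:
send_rows(
  deltas=[
    {"slide": [0,0.0073,-0.0014],"twist": [4,0,0],"hand": 0},
    {"slide": [0,0.0073,-0.0014],"twist": [4,0,0],"hand": 0},
    {"slide": [0,0.0073,-0.0014],"twist": [4,0,0],"hand": 0},
    {"slide": [0,0.0073,-0.0014],"twist": [4,0,0],"hand": 0},
    {"slide": [0,0.0073,-0.0014],"twist": [4,0,0],"hand": 0},
    {"slide": [0,0.0073,-0.0014],"twist": [4,0,0],"hand": 0},
    {"slide": [0,0.0073,-0.0014],"twist": [4,0,0],"hand": 0},
    {"slide": [0,0.0073,-0.0014],"twist": [4,0,0],"hand": 0},
    {"slide": [0,0.0073,-0.0014],"twist": [4,0,0],"hand": 0},
    {"slide": [0,0.0073,-0.0014],"twist": [4,0,0],"hand": 0},
  ],
)

```text
time: 12.1
ee_pos: [0.5356, 0.0713, 0.2663]
tcp_rot: [-2.58, 0.101, -0.031]
wrist_force: [-0.5, 0.9, 0.8]
opening: -0.0002
grip_force: 0.5
```

Emit:
send_rows(
  deltas=[
    {"slide": [0,0.0073,-0.0014],"twist": [4,0,0],"hand": 0},
    {"slide": [0,0.0073,-0.0014],"twist": [4,0,0],"hand": 0},
    {"slide": [0,0.0055,-0.001],"twist": [3,0,0],"hand": 0},
    {"slide": [0,0,0],"twist": [0,0,0],"hand": 0},
    {"slide": [0,-0.01,0],"twist": [0,0,0],"hand": 0},
    {"slide": [0,-0.005,-0.03],"twist": [0,0,0],"hand": 0},
    {"slide": [0,0,-0.05],"twist": [0,0,0],"hand": 0},
    {"slide": [0,0,0],"twist": [0,0,0],"hand": 0},
  ],
)

```text
time: 13.1
ee_pos: [0.5323, 0.0084, 0.3284]
tcp_rot: [-2.393, 0.095, -0.045]
wrist_force: [0.8, 1.2, -0.7]
opening: -0.0002
grip_force: 0.0
```

```bash
python3 - <<'E'
from h import *
o=rel(-26,.16,.045); print(o["qpos"].round(2))
from workcell import viewer; import cv2
a=viewer.read_camera("side")["frame"][150:290,270:410]
cv2.imwrite("pics/s5.png",cv2.resize(a,None,fx=4.2,fy=4.2,interpolation=2)[:,:,::-1])
E
```

```text
t 13.1 pos [0.5323 0.0084 0.3284] F [ 0.8  1.2 -0.7] hub-rel [ 0.0022 -0.0942  0.1604]
slide [-0.0026 -0.1256  0.1658] twist [-68.8  -0.3  -0. ]
[ 1.    0.44 -0.89  1.71 -0.43  1.23 -1.34]
```

View pics/s5.png

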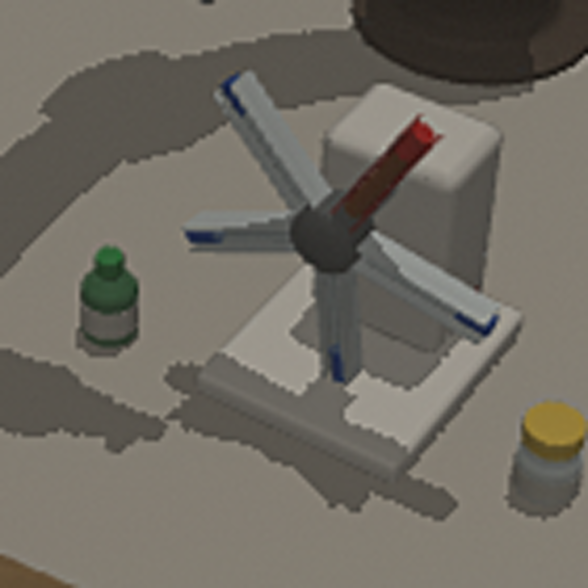

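The red spoke now leans to +y with its tip at (427,128). The others are at (235,90), (200,235), (338,376) and (488,322), and the rotator, jar and reagent are undisturbed.

```bash
python3 - <<'E'
from h import *; import pickle
S=pickle.load(open("cams0.pkl","rb"))["side"]; q=np.load("q.npy"); q2=np.r_[.47904,.10807,-.0987,0]
B=np.array([(427,128),(235,90),(195,236),(338,378),(488,322)])/4.2+[270,150]-.4
for p in (q,q2):
    r=least_squares(lambda v:(proj(S,W(p,tips(v[0])))-B).ravel(),[5.7],loss="soft_l1"); print(np.degrees(r.x),r.fun.reshape(-1,2).round(1).tolist())
    print([round(float(np.degrees(least_squares(lambda v:(proj(S,W(p,tips(v[0])))-B)[k],[5.7]).x[0])),1) for k in range(5)])
E
```

```text
[331.75753797] [[-0.8, 1.1], [-1.5, -1.9], [-0.6, -0.4], [1.4, -0.7], [1.1, 0.8]]
[332.0, 330.8, 332.7, 330.2, 332.4]
[332.08587685] [[-1.5, 1.3], [-1.6, -1.9], [-0.4, -0.4], [1.3, -0.4], [0.5, 1.3]]
[331.9, 330.9, 332.9, 330.5, 334.0]
```

Emit:
send_rows(
  deltas=[
    {"slide": [0,-0.0218,0.0063],"twist": [-7,0,0],"hand": 0},
    {"slide": [0,-0.0218,0.0063],"twist": [-7,0,0],"hand": 0},
    {"slide": [0,-0.0218,0.0063],"twist": [-7,0,0],"hand": 0},
    {"slide": [0,-0.0218,0.0063],"twist": [-7,0,0],"hand": 0},
    {"slide": [0,-0.0218,0.0063],"twist": [-7,0,0],"hand": 0},
    {"slide": [0,-0.0218,0.0063],"twist": [-7,0,0],"hand": 0},
    {"slide": [0,-0.0218,0.0063],"twist": [-7,0,0],"hand": 0},
    {"slide": [0,-0.0218,0.0063],"twist": [-7,0,0],"hand": 0},
    {"slide": [0,-0.0218,0.0063],"twist": [-7,0,0],"hand": 0},
    {"slide": [0,-0.0218,0.0063],"twist": [-7,0,0],"hand": 0},
  ],
)

```text
time: 14.4
ee_pos: [0.5463, 0.2242, 0.3082]
tcp_rot: [2.666, -0.101, -0.022]
wrist_force: [0.6, -0.8, -0.5]
opening: -0.0
grip_force: 0.0
```

Emit:
send_rows(
  deltas=[
    {"slide": [0,-0.008,0],"twist": [0,0,0],"hand": 0},
    {"slide": [0,0,0],"twist": [0,0,0],"hand": 0},
  ],
)

```text
time: 14.65
ee_pos: [0.5472, 0.2299, 0.3043]
tcp_rot: [2.67, -0.101, -0.025]
wrist_force: [0.2, -0.6, 0.6]
opening: -0.0001
grip_force: 0.0
```

```bash
python3 - <<'E'
from h import *
o=rel(-28,.102,.048); print(o["qpos"].round(2))
E
```

```text
t 14.65 pos [0.5472 0.2299 0.3043] F [ 0.2 -0.6  0.6] hub-rel [-0.0007  0.1278  0.1363]
slide [0.0006 0.0023 0.0783] twist [-1.1 -0.1  0.2]
[-0.24  0.58 -0.7   1.36  0.61  1.74 -2.61]
```

Emit:
send_rows(
  deltas=[
    {"slide": [0,0,0.026],"twist": [0,0,0],"hand": 0},
    {"slide": [0,0,0.026],"twist": [0,0,0],"hand": 0},
    {"slide": [0,0,0.026],"twist": [0,0,0],"hand": 0},
    {"slide": [0,0,0],"twist": [0,0,0],"hand": 0},
    {"slide": [0,0.01,0],"twist": [0,0,0],"hand": 0},
    {"slide": [0,0.008,0],"twist": [0,0,0],"hand": 0},
    {"slide": [0,0.004,0],"twist": [0,0,0],"hand": 0},
    {"slide": [0,0.0054,-0.001],"twist": [3,0,0],"hand": 0},
    {"slide": [0,0.0054,-0.001],"twist": [3,0,0],"hand": 0},
    {"slide": [0,0.0054,-0.001],"twist": [3,0,0],"hand": 0},
  ],
)

```text
time: 15.9
ee_pos: [0.5425, 0.1608, 0.2551]
tcp_rot: [2.828, -0.111, -0.016]
wrist_force: [0.1, 1.4, -0.1]
opening: 0.0001
grip_force: 0.6
```

Emit:
send_rows(
  deltas=[
    {"slide": [0,0.0054,-0.001],"twist": [3,0,0],"hand": 0},
    {"slide": [0,0.0054,-0.001],"twist": [3,0,0],"hand": 0},
    {"slide": [0,0.0054,-0.001],"twist": [3,0,0],"hand": 0},
    {"slide": [0,0.0036,-0.0007],"twist": [2,0,0],"hand": 0},
    {"slide": [0,0,0],"twist": [0,0,0],"hand": 0},
  ],
)

```text
time: 16.52
ee_pos: [0.5413, 0.1408, 0.2632]
tcp_rot: [3.017, -0.122, -0.007]
wrist_force: [0.6, 0.6, -0.2]
opening: 0.0
grip_force: 0.0
```

```bash
cat > look.py <<'E'
from h import *; from workcell import viewer; import cv2,sys
rel(0,.102,.026)
q=np.load("q.npy"); out=[]
for n in ("side","top"):
    c=viewer.read_camera(n); 
    u=proj(c,W(q,[.06,0,.23]))[0].astype(int); w=30
    hsv=cv2.cvtColor(c["frame"],cv2.COLOR_RGB2HSV).astype(int)
    x0,y0=u-60; box=(slice(y0,y0+120),slice(x0,x0+120))
    m=((hsv[...,0]<8)|(hsv[...,0]>172))&(hsv[...,1]>130)
    sub=m[box].astype(np.uint8); k,l,st,ce=cv2.connectedComponentsWithStats(sub); i=1+np.argmax(st[1:,4])
    ys,xs=np.nonzero(l==i); P=np.c_[xs+x0,ys+y0]
    line=cv2.fitLine(P.astype(np.float32),cv2.DIST_L2,0,.01,.01).ravel()
    h=proj(c,W(q,[.06,0,.168]))[0]; tip=lambda a:proj(c,W(q,tips(a)[:1]))[0]
    print(n,"n",len(P),"mean",P.mean(0).round(1),"line",line.round(3),"ext",P.min(0),P.max(0),"tip exp 0:",tip(0).round(1),"-5deg:",tip(-.087).round(1),"hub",h.round(1))
    np.save(f"{n}_red.npy",P)
    out.append(cv2.resize(c["frame"][box],None,fx=3.3,fy=3.3,interpolation=2)[:,:,::-1])
cv2.imwrite(sys.argv[1],np.hstack(out))
E
python3 look.py pics/s6.png
```

```text
t 16.52 pos [0.5413 0.1408 0.2632] F [ 0.6  0.6 -0.2] hub-rel [0.0006 0.0385 0.0952]
slide [-0.0005  0.0132 -0.0052] twist [ 7.  -0.  -0.1]
side n 152 mean [354.4 184.4] line [ 1.71000e-01 -9.85000e-01  3.54447e+02  1.84401e+02] ext [346 170] [359 202] tip exp 0: [351.6 169.3] -5deg: [355.1 170.8] hub [348.9 205. ]Traceback (most recent call last):
  File "look.py", line 10, in <module>
    sub=m[box].astype(np.uint8); k,l,st,ce=cv2.connectedComponentsWithStats(sub); i=1+np.argmax(st[1:,4])
                                                                                      ~~~~~~~~~^^^^^^^^^^
    return _wrapfunc(a, 'argmax', axis=axis, out=out, **kwds)
    return bound(*args, **kwds)
ValueError: attempt to get argmax of an empty sequence
```

Emit:
send_rows(
  deltas=[
    {"slide": [0,0.0036,-0.0007],"twist": [2,0,0],"hand": 0},
    {"slide": [0,0.0036,-0.0007],"twist": [2,0,0],"hand": 0},
    {"slide": [0,0.0018,-0.0004],"twist": [1,0,0],"hand": 0},
    {"slide": [0,0,0],"twist": [0,0,0],"hand": 0},
  ],
)

```text
time: 17.12
ee_pos: [0.5403, 0.133, 0.2654]
tcp_rot: [3.104, -0.123, -0.003]
wrist_force: [-0.4, 0.3, 0.3]
opening: -0.0002
grip_force: 0.0
```

```bash
python3 -c "
from h import *
rel(0,.102,.026)"
```

```text
t 17.12 pos [0.5403 0.133  0.2654] F [-0.4  0.3  0.3] hub-rel [0.0002 0.0306 0.0974]
slide [-0.0002  0.0047 -0.0044] twist [2. 0. 0.]
```

Emit:
send_rows(
  deltas=[
    {"slide": [0,-0.008,0],"twist": [0,0,0],"hand": 0},
    {"slide": [0,-0.012,0],"twist": [0,0,0],"hand": 0},
    {"slide": [0,0,-0.05],"twist": [0,0,0],"hand": 0},
    {"slide": [0,-0.05,-0.03],"twist": [0,0,0],"hand": 0},
    {"slide": [0,-0.06,0],"twist": [0,0,0],"hand": 0},
    {"slide": [0,-0.06,0],"twist": [0,0,0],"hand": 0},
    {"slide": [0,-0.02,0],"twist": [0,0,0],"hand": 0},
  ],
)

```text
time: 18.0
ee_pos: [0.555, 0.3508, 0.3373]
tcp_rot: [3.106, -0.114, -0.005]
wrist_force: [0.7, -0.3, -0.2]
opening: -0.0
grip_force: 0.0
```

```bash
sed -i 's/hsv\[...,1\]>130/hsv[...,1]>110/; s/i=1+np.argmax(st\[1:,4\])/i=1+np.argmax(st[1:,4]) if k>1 else 0/' look.py; python3 look.py pics/s6.png
```

```text
t 18.0 pos [0.555  0.3508 0.3373] F [ 0.7 -0.3 -0.2] hub-rel [-0.0026  0.2489  0.1693]
slide [0.0012 0.2205 0.0747] twist [1.9 0.1 0.4]
side n 232 mean [352.7 182.9] line [ 1.48000e-01 -9.89000e-01  3.52698e+02  1.82884e+02] ext [345 168] [359 201] tip exp 0: [351.6 169.3] -5deg: [355.1 170.8] hub [348.9 205. ]
top n 101 mean [302.3 194.7] line [  0.461   0.887 302.287 194.703] ext [297 188] [307 201] tip exp 0: [303.8 191.1] -5deg: [300.4 190.8] hub [305.7 198.5]
```

View pics/s6.png

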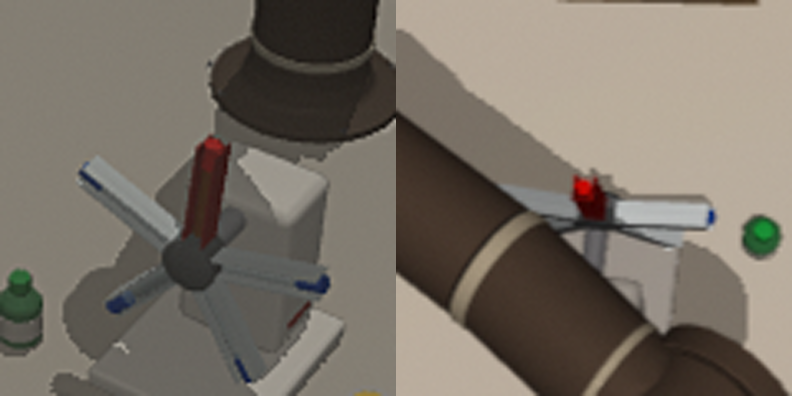

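The side view has the red tip at (213,146), with the other caps at (88,170), (118,303), (245,372) and (317,283). The top view has the red tip at (584,186), about 4° short of vertical. I'll refine with a joint fit over all the images.

```bash
python3 - <<'E'
from h import *; import pickle
d=pickle.load(open("cams0.pkl","rb")); S,T=d["side"],d["top"]; q=np.load("q.npy")
g=lambda l,s,o:np.array(l)/s+o-.4
us=proj(S,W(q,[.06,0,.23]))[0].astype(int)-60; ut=proj(T,W(q,[.06,0,.23]))[0].astype(int)-60
I=[g([(280,362),(406,283),(315,98),(133,75),(123,236)],4.2,[290,155]),
 g([(405,462),(377,318),(228,262),(182,370),(286,482)],3.3,[260,90]),
 g([(427,128),(235,90),(195,236),(338,378),(488,322)],4.2,[270,150]),
 g([(213,146),(88,170),(118,303),(245,372),(317,283)],3.3,us)]
Tp=[(0,[1,2],g([(33,63),(120,47)],4.2,[262,180])),(3,[0,1],g([(188,186),(314,216)],3.3,ut))]
C=np.array([(.1,.085,.022),(-.1,.085,.022),(.1,-.085,.022)]); sc=g([(316,434),(437,293),(115,350)],4.2,[290,155])
def res(v):
    o=[(proj(S,W(v,tips(v[4+i],v[3])))-I[i]) for i in range(4)]
    o+=[proj(T,W(v,tips(v[4+i],v[3])[k]))-p for i,k,p in Tp]+[proj(S,W(v,C))-sc]
    o+=[np.array([[v[8],v[9]]])*0]
    return np.vstack(o).ravel()
r=least_squares(lambda v:res(v),[*q[:3],.126,*np.radians([196,252,332,356]),0,0],loss="soft_l1")
print(r.x[:4],np.degrees(r.x[[2,4,5,6,7]])); 
J=r.jac[:,:8];print("sd",np.sqrt(np.diag(np.linalg.inv(J.T@J))).round(4)); print(r.fun.reshape(-1,2).round(1)[15:].tolist())
E
```

```text
[ 0.47771623  0.10715367 -0.08332646  0.12199734] [ -4.77425474 196.00211942 252.31650069 331.60863741 355.35427455]
sd [0.001  0.001  0.011  0.0009 0.0127 0.0141 0.0192 0.0136]
[[0.4, 0.9], [-0.0, 0.3], [-0.8, 0.4], [1.6, 0.6], [1.2, 0.3], [1.3, 0.5], [1.0, -0.3], [0.3, 0.2], [-0.1, -0.6], [-0.6, 3.0], [1.1, -1.1], [-1.4, 0.5], [0.0, 0.0]]
```

Red is at about -4.6°, so I'll return to the same contact by retracing and push 4.6° further.

Emit:
send_rows(
  deltas=[
    {"slide": [0,0.02,0],"twist": [0,0,0],"hand": 0},
    {"slide": [0,0.06,0],"twist": [0,0,0],"hand": 0},
    {"slide": [0,0.06,0],"twist": [0,0,0],"hand": 0},
    {"slide": [0,0.05,0.03],"twist": [0,0,0],"hand": 0},
    {"slide": [0,0,0],"twist": [0,0,0],"hand": 0},
    {"slide": [0,0,0.025],"twist": [0,0,0],"hand": 0},
    {"slide": [0,0,0.025],"twist": [0,0,0],"hand": 0},
    {"slide": [0,0.006,0],"twist": [0,0,0],"hand": 0},
    {"slide": [0,0.006,0],"twist": [0,0,0],"hand": 0},
    {"slide": [0,0,0],"twist": [0,0,0],"hand": 0},
  ],
)

```text
time: 19.35
ee_pos: [0.5416, 0.1406, 0.2664]
tcp_rot: [3.104, -0.125, 0.001]
wrist_force: [-0.4, 0.2, 0.1]
opening: -0.0
grip_force: 0.0
```

```bash
python3 -c "
from h import *
rel(-2,.0963,.0272)"
```

```text
t 19.35 pos [0.5416 0.1406 0.2664] F [-0.4  0.2  0.1] hub-rel [0.0009 0.0383 0.0984]
slide [-0.0009  0.0077  0.0034] twist [-0.  -0.1 -0. ]
```

Emit:
send_rows(
  deltas=[
    {"slide": [0,0.0045,0.001],"twist": [0,0,0],"hand": 0},
    {"slide": [0,0.0032,0],"twist": [0,0,0],"hand": 0},
    {"slide": [0,0.002,-0.0006],"twist": [1.2,0,0],"hand": 0},
    {"slide": [0,0.002,-0.0006],"twist": [1.2,0,0],"hand": 0},
    {"slide": [0,0.002,-0.0006],"twist": [1.2,0,0],"hand": 0},
    {"slide": [0,0.0018,-0.0005],"twist": [1,0,0],"hand": 0},
    {"slide": [0,0,0],"twist": [0,0,0],"hand": 0},
    {"slide": [0,0,0],"twist": [0,0,0],"hand": 0},
  ],
)

```text
time: 20.35
ee_pos: [0.5399, 0.1252, 0.2668]
tcp_rot: [-3.094, 0.123, -0.003]
wrist_force: [0.3, 1.6, 0.9]
opening: 0.0002
grip_force: 0.0
```

```bash
python3 -c "
from h import *
rel(2.6,.0984,.0272)"
```

```text
t 20.35 pos [0.5399 0.1252 0.2668] F [0.3 1.6 0.9] hub-rel [0.0004 0.0228 0.0988]
slide [-0.0004  0.0001 -0.0007] twist [ 0. -0.  0.]
```

Emit:
send_rows(
  deltas=[
    {"slide": [0,-0.008,0],"twist": [0,0,0],"hand": 0},
    {"slide": [0,-0.012,0],"twist": [0,0,0],"hand": 0},
    {"slide": [0,0,-0.05],"twist": [0,0,0],"hand": 0},
    {"slide": [0,-0.05,-0.03],"twist": [0,0,0],"hand": 0},
    {"slide": [0,-0.06,0],"twist": [0,0,0],"hand": 0},
    {"slide": [0,-0.06,0],"twist": [0,0,0],"hand": 0},
    {"slide": [0,-0.05,0],"twist": [0,0,0],"hand": 0},
  ],
)

```text
time: 21.22
ee_pos: [0.5577, 0.3645, 0.3577]
tcp_rot: [-3.093, 0.12, -0.002]
wrist_force: [0.3, -0.1, -0.4]
opening: -0.0001
grip_force: 0.0
```

```bash
sed -i 's/fx=3.3,fy=3.3/fx=5,fy=5/; s/x0,y0=u-60; box=(slice(y0,y0+120),slice(x0,x0+120))/x0,y0=u-[40,35] if n=="side" else u-[40,30]; box=(slice(y0,y0+100),slice(x0,x0+80))/; s/^cv2.imwrite/print(x0,y0);cv2.imwrite/' look.py; python3 look.py pics/s7.png; python3 -c "
from h import *;import pickle
d=pickle.load(open('cams0.pkl','rb'));q=np.load('q.npy')
for n in ('side','top'): print(proj(d[n],W(q,[.06,0,.23]))[0].astype(int))"
```

```text
t 21.23 pos [0.5577 0.3645 0.3577] F [ 0.3 -0.1 -0.4] hub-rel [-0.001   0.2628  0.1897]
slide [0.0005 0.2406 0.0767] twist [-2.6  0.   0.1]
side n 251 mean [350.5 182.7] line [ 5.00000e-02 -9.99000e-01  3.50518e+02  1.82673e+02] ext [345 167] [356 201] tip exp 0: [351.6 169.3] -5deg: [355.1 170.8] hub [348.9 205. ]
top n 83 mean [304.1 195. ] line [9.80000e-02 9.95000e-01 3.04108e+02 1.95036e+02] ext [301 189] [307 201] tip exp 0: [303.8 191.1] -5deg: [300.4 190.8] hub [305.7 198.5]
264 165
[350 187]
[304 195]
```

View pics/s7.png

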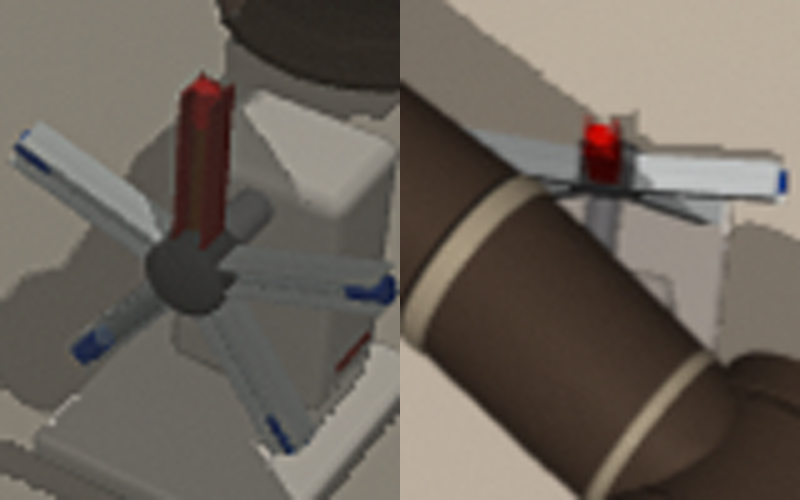

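The red spoke now looks close to vertical, with its cap at (206,88) in the side view and (601,135) in the top view. I'll check the angle by fitting clicks and the red silhouette.

```bash
python3 - <<'E'
from h import *; import pickle,cv2
d=pickle.load(open("cams0.pkl","rb")); S,T=d["side"],d["top"]; p=np.array([.47772,.10715,-.0833])
B=np.array([(206,88),(32,152),(88,347),(283,432),(378,290)])/5+[310,152]-.4
Bt=np.array([(201,135),(380,182)])/5+[264,165]-.4
f1=lambda v:np.vstack([proj(S,W(p,tips(v[0],.122)))-B,proj(T,W(p,tips(v[0],.122)[:2]))-Bt]).ravel()
r=least_squares(f1,[0],loss="soft_l1");print("clicks",np.degrees(r.x),r.fun.reshape(-1,2).round(1).tolist())
f2=lambda v:np.vstack([proj(S,W(v[1:],tips(v[0],.122)))-B,proj(T,W(v[1:],tips(v[0],.122)[:2]))-Bt]).ravel()
f3=lambda v:np.r_[f2(v),(v[1:]-p)/[.003,.003,.02]]
r=least_squares(f3,[0,*p],loss="soft_l1");print("clicks+pose",np.degrees(r.x[0]),r.x[1:])
for n,c in (("side",S),("top",T)):
    P=np.load(n+"_red.npy"); m=np.zeros((400,640),bool); m[P[:,1],P[:,0]]=1
    best=[]
    for a in np.radians(np.arange(-8,8.1,.5)):
        X=np.array([[.06+x,y,z] for x in(-.012,.012) for y in(-.01,.01) for z in(.03,.127)]); ca,sa=np.cos(a),np.sin(a)
        X=np.c_[X[:,0],ca*X[:,1]-sa*X[:,2],.168+sa*X[:,1]+ca*X[:,2]]
        uv=proj(c,W(p,X)); h=np.zeros((400*8,640*8),np.uint8); cv2.fillConvexPoly(h,cv2.convexHull(((uv+.5)*8).astype(np.int32)),1)
        h=cv2.resize(h.astype(np.float32),(640,400),interpolation=cv2.INTER_AREA); best.append((np.minimum(h,m).sum()/np.maximum(h,m).sum(),np.degrees(a)))
    print(n,sorted(best)[::-1][:4])
E
```

```text
clicks [0.33865103] [[0.3, 1.2], [-0.9, -1.2], [-0.4, 0.5], [2.0, 1.6], [1.1, -0.2], [0.4, -0.2], [0.1, -0.9]]
clicks+pose 0.24309068660220812 [ 0.47693667  0.10689184 -0.09515557]
side [(np.float32(0.7151476), np.float64(0.5)), (np.float32(0.71426606), np.float64(0.0)), (np.float32(0.7042389), np.float64(-0.5)), (np.float32(0.69971067), np.float64(1.0))]
top [(np.float32(0.71907294), np.float64(-0.5)), (np.float32(0.71623605), np.float64(-1.0)), (np.float32(0.70843875), np.float64(0.0)), (np.float32(0.69958496), np.float64(-1.5000000000000002))]
```

Every estimate puts the red tube within about 1° of vertical. The arm is clear and still, so I'm handing in.

```bash
python3 -c "
from workcell import arm
print(abs(arm.get_obs()['qvel']).max()); print(arm.close_job())"
```

```text
0.0755717000338644
the job is handed in; nothing more can be done
None
```

The red spoke points straight up to within about 1° (by camera fit), the wheel is at rest with the arm clear of it, and the job was handed in at about 21 s; one joint briefly read right at its range limit (1.85 rad).

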